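Stack the spacers on the brush carousel's spindle

ROBOT

A 7-joint arm with a two-finger parallel gripper is mounted at the origin on the work surface. World frame = base frame: x ahead of the robot, y to its left, z up, the work surface at z = 0. Lengths are in m, angles in rad, forces in N, time in s.
With the tool pointing down it reaches from about 0.35 to 0.9 m from the base axis. Payload 7.2 kg.
Tool frame: the origin (TCP) lies where the fingers leave the gripper's body, on its centre line; the fingertips stand 73 mm ahead of it and the grasp point (between the pads) lies 54 mm ahead of it; z points along the fingers, y is the line along which they close (so a half turn about z gives the same grasp; the last joint's range is limited). The gripper opens to 85 mm and grips with 20 to 120 N. Pads are 22 mm wide; open, the fingers measure 114 mm over their backs; the gripper's body (76 mm by 85 mm) begins 54 mm behind the grasp point. The pads swing forward as they close: fully open they stand 13 mm farther back than shut.
Start: joints at [-1.302, 0.411, -0.013, 1.596, 0.006, 1.134, -0.082], TCP at [0.207, 0.59, 0.304] pointing down, gripper open.
Joint ranges: [-2.95, 2.95], [-0.29, 1.99], [-1.47, 1.44], [0.14, 2.54], [-1.03, 4.17], [0.13, 1.85], [-2.86, 2.86]. Speed limits (rad/s): [2.39, 2.39, 3.01, 3.01, 3.14, 3.14, 3.14].

INTERFACE

Orientations are given as a rotation vector (axis times angle).
In Python, from cell import env gives the robot as it stands. The module is installed in compiled form; this text tells all that it offers.
- The arm moves only by the tool arm_command, never from a script. Its argument "targets" is a list of rows, each a list of 3 entries, a list of its own where there are three numbers: the closure, from 0 (fully open) to 1 (shut), then the shift along the tool's x, y, z in mm, then the turn about the tool's z in degrees. In form: [[fingers, [dx, dy, dz], yaw], ...]. A call has exactly 5 rows; each row shifts and turns the commanded pose from where the row before left it, along the tool's axes as they then stand; what a row does not reach is not made up. A row lasts 1/12 s, in which the tool goes at most 41.7 mm and 7.16 degrees, less where a joint would pass 70% of its speed; a pose out of reach is approached as far as the arm can. A call with a gripper value outside its range is refused whole. The fingers move at their own pace and stop on an object; "newtons" is the grip in N (left out, the last holds). Time passes only in rows, so rows that do not move let the fingers close, or fill a call up. It gives the time, the measured TCP pose, the force, the opening and the grip force at its end, in the units of the state.
- env.get_obs(): the state, without advancing time (a new reading comes with each control period).
- env.snapshot(name): name is "scene" or "top" or "wrist"; returns (picture, depth): 420x560x3 uint8, red, green, blue; 420x560 float32, m along the optical axis (not along the pixel's ray), 0 where there is no reading.
- env.camera_params(name): a dict with "vfov" (degrees; the focal length in pixels is half the picture's height over the tangent of half this angle, whatever the lens; pixels are square), "cx", "cy" (the principal point, pixels), "R" (3x3) and "t" (3): a world point X has camera coordinates R X + t. Camera axes: x right, y down, z forward; pixel columns grow to the right and rows downward; lengths in m; the calibration is good to about 2 mm. A picture is of the moment at which its call begins: read the wrist's pose just before it. camera_params takes no time and is no camera call; for the wrist camera it gives the pose at the moment of the call.
- env.hand_in(): hands the job in; it is judged then, once.
The state is a dict: "clock": time; "joint_pos": joint angles; "qd": joint speeds; "tau": joint torques, N m; "tcp_pos": TCP position; "ee_rot": TCP orientation; "contact_force": force on the tool from outside, world axes, zero at the start; "torque": the same for the moment, N m; "gripper_width": opening from 0.0 (shut) to 1.0 (fully open); "gripper_force": force on a finger pad.
Only numpy, scipy, OpenCV 4.12 (cv2) and the standard library are available. Lean on these libraries where they do the work, as an engineer would, in place of code of your own. Each camera call takes 0.05 s, during which the arm holds its last target. There are 200 camera calls.

TASK

Assemble the foot of the calligraphy brush carousel: thread the three aluminium spacers onto the upright steel spindle one after another, the largest first at the bottom, then the medium, then the smallest on top, each fully home and flat. The spindle is sprung and stands off-centre, so feel for it gently: do not force or bang it, and do not drop the spacers onto it. Leave the other things on the table where they are.

Things in the scene. Friction and masses are not known exactly. Their poses are not given: they have to be found in the camera images.
- base: Fixed dark cast round carousel base, 130 mm across, 25 mm high; origin at the centre of its underside, z up. A steel hub 38 mm across and a plain vertical spindle 16 mm in diameter stand on it on a clamped eccentric: their common axis lies 5 mm from the origin, in a direction that differs each time, that this pose does not tell and that cannot be turned.
- seat_level (a point): Point on the base's own axis at the height of the hub's flat top, the seat of the first spacer, 45 mm above the base's origin. Home, the undersides of large, medium and small are 0, 15 and 30 mm above this point. Loads on base, hub and spindle must stay below 30 N. A spacer must be lowered to its seat and let go within 5 mm of it, not dropped down the spindle.
- tip_level (a point): Point on the base's own axis (so 5 mm beside the spindle's axis) at the height of the spindle's flat tip, 56 mm above the seat; the tip has a 2 mm chamfer. Hub and spindle are sprung: they yield downwards together only above about 4 N, then 1 N per mm, and go solid after 6 mm (about 10 N); released, they come back up. Bore clearance is 1 mm all round.
- large: Plain turned aluminium spacer ring lying flat on the table, outer diameter 64 mm, bore 18 mm, 15 mm high; the largest of the three. Origin at the centre of its underside, z along the bore, up.
- medium: Plain turned aluminium spacer ring lying flat on the table, outer diameter 52 mm, bore 18 mm, 15 mm high; the middle one of the three. Origin at the centre of its underside, z along the bore, up.
- small: Plain turned aluminium spacer ring lying flat on the table, outer diameter 40 mm, bore 18 mm, 15 mm high; the smallest of the three. Origin at the centre of its underside, z along the bore, up.
- inkstone: Bystander: dark rectangular ink stone, 85 x 130 x 27 mm; origin at the centre of its underside.
- inkstick: Bystander: black ink stick, 22 x 90 x 12 mm; origin at the centre of its underside.
- saucer: Bystander: white saucer, 80 mm across, 18 mm high; origin at the centre of its underside.
- bottle: Bystander: clear water bottle, 64 mm across, 200 mm high; origin at the centre of its underside.
- weight1: Bystander: brass paperweight bar, 28 x 190 x 18 mm; origin at the centre of its underside.
- seal: Bystander: standing stone seal block, 28 x 28 x 60 mm; origin at the centre of its underside.
- tape: Bystander, not a spacer: wide thin-walled roll of paper tape, 84 mm across, 72 mm bore, 22 mm high; origin at the centre of its underside.
- brush: Bystander: bamboo writing brush on two small rests, 255 mm long along its x, 22 mm thick; origin on the table, 120 mm from its handle end.
Mind the look-alikes: they are no part of the job. Leave any brown look-alike of the large alone. Leave any purple look-alike of the medium alone.

How it is judged:
By the outcome, as a careful person would: the job done as asked, in the order asked, and still so for the second after the job is handed in, with the robot touching nothing.
It also fails if it takes over 72 s, if anything falls off the work surface, if the arm or the gripper's body presses on something with over 40 N, if the wrist force passes 120 N, or if a joint passes its speed limit or range.

## Working session

There is one attempt and no reset: what is moved stays moved. The work goes in short steps, Python scripts to look and compute and a tool call to move; the robot and the scene stay as the last step left them, time stands still between calls to the robot, and variables do not carry over. Pictures are saved under pics/ and viewed, at most 10 in all, crops included, and the job is handed in when it is done.

Besides the shell and the picture viewer there is one more tool, called after "Request:" by a JSON object that holds its "method" and its "body", one argument or row to a line. arm_command: Moves the arm, as the interface text tells. Its arguments: {"type":"object","properties":{"targets":{"type":"array"},"newtons":{"type":"number"}},"required":["targets"]}

```bash
mkdir -p pics
cat > h.py <<'E'
import numpy as np, cv2
from cell import env
def snap(n,f):
    P=env.camera_params(n); im,d=env.snapshot(n); cv2.imwrite(f'pics/{f}.png',im[:,:,::-1]); np.savez(f'pics/{f}.npz',im=im,d=d,R=P['R'],t=P['t'],c=[P['vfov'],P['cx'],P['cy']]); return im,d
def world(f,u,v,z=None,d=None):
    q=np.load(f'pics/{f}.npz'); vf,cx,cy=q['c']; F=210/np.tan(np.radians(vf)/2)
    r=np.array([(u-cx)/F,(v-cy)/F,1.]); R,t=q['R'],q['t']; o=-R.T@t; k=R.T@r
    if z is not None: s=(z-o[2])/k[2]
    else: s=q['d'][int(round(v)),int(round(u))] if d is None else d
    return o+s*k
E
python3 - <<'E'
from h import *
for n in('top','scene'): snap(n,n+'0')
o=env.get_obs(); print(o['clock'],o['tcp_pos'],o['ee_rot'],o['gripper_width'],o['contact_force'])
for n in('top','scene','wrist'):
    P=env.camera_params(n); print(n,P['vfov'],P['cx'],P['cy'],-np.array(P['R']).T@P['t'],np.round(P['R'],3).tolist())
E
```

```text
0.1 [0.2064283  0.58957306 0.30312889] [-5.26360171e-01 -3.09702981e+00  2.27712930e-03] 0.9976374164098396 [ 0.82454919 -0.42430751  0.49923846]
top 55.21436811919426 272.5990569138635 209.75705095807703 [0.47578125 0.01999221 1.02063366] [[0.013, -1.0, -0.004], [-0.993, -0.013, -0.116], [0.116, 0.006, -0.993]]
scene 49.736634822027966 285.32483506436654 215.40328412012883 [ 1.46477916 -0.3381362   0.87286234] [[0.397, 0.918, -0.019], [0.564, -0.26, -0.784], [-0.724, 0.301, -0.621]]
wrist 71.6894900809805 276.712500525255 209.621014412514 [0.12744267 0.61659762 0.37322553] [[0.33, 0.944, -0.002], [0.895, -0.312, 0.318], [0.299, -0.107, -0.948]]
```

View pics/top0.png

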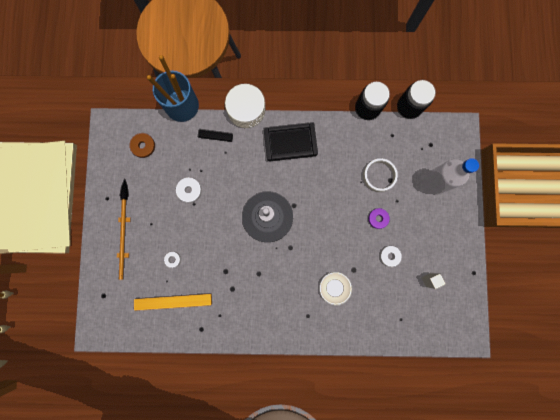

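View pics/scene0.png

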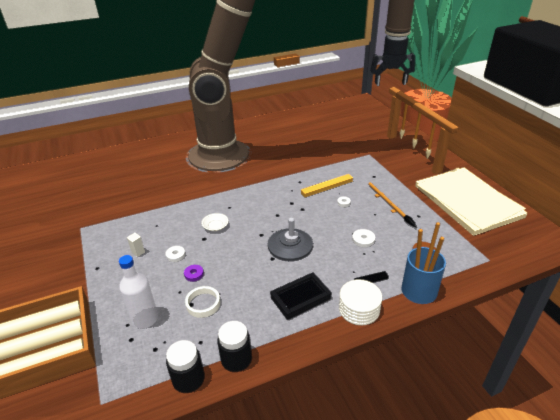

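Top view: the large candidates are silver (188,190) and brown (142,145), and silver is the one to use. For medium, silver (391,256) fits and purple (379,218) does not. Small is the silver ring at (172,260). The base is at (267,217) with the spindle tip near (266,212). I'll confirm these in an enlarged crop and measure them.

Run:
```python
from h import *
im=cv2.imread('pics/top0.png')
C=[(188,190),(391,256),(172,260),(267,214)]
t=[cv2.resize(im[v-30:v+30,u-40:u+40],(400,300),interpolation=cv2.INTER_CUBIC) for u,v in C]
cv2.imwrite('pics/m.png',np.vstack([np.hstack(t[:2]),np.hstack(t[2:])]))
g=cv2.cvtColor(im,cv2.COLOR_BGR2GRAY); 
for u,v in C[:3]:
    m=np.zeros_like(g); m[v-20:v+20,u-20:u+20]=(g[v-20:v+20,u-20:u+20]>165)
    c=max(cv2.findContours(m,0,1)[0],key=cv2.contourArea); e=cv2.minEnclosingCircle(c); s=cv2.fitEllipse(c)
    (x,y)=s[0]; p=world('top0',x,y,.015); print(s,p.round(4),'diam mm',np.mean(s[1])*1000*1.01/ (210/np.tan(np.radians(55.214)/2)), np.hypot(*p[:2]))
g=[]
for v in range(200,228): 
    for u in range(255,280):
        p=world('top0',u,v); 
        if p[2]>.08:g.append((u,v,*p.round(4)))
print(g)
```

```text
((187.70736694335938, 189.28659057617188), (23.740257263183594, 24.340068817138672), 54.92238998413086) [0.6432 0.2419 0.015 ] diam mm 60.463570816388476 0.6871760903668636
((391.04681396484375, 255.90676879882812), (19.71865463256836, 20.142404556274414), 140.43084716796875) [ 0.482  -0.2702  0.015 ] diam mm 50.12740494011003 0.5525979154144355
((171.37124633789062, 259.3409423828125), (14.831978797912598, 15.528285026550293), 50.50420379638672) [0.4662 0.2758 0.015 ] diam mm 38.17964875462727 0.5416932265601082
[(265, 207, np.float64(0.5898), np.float64(0.0428), np.float64(0.1011)), (261, 208, np.float64(0.4758), np.float64(0.02), np.float64(1.0206)), (263, 208, np.float64(0.5872), np.float64(0.0474), np.float64(0.1021)), (264, 208, np.float64(0.5872), np.float64(0.0451), np.float64(0.1024)), (265, 208, np.float64(0.5871), np.float64(0.0427), np.float64(0.1037)), (266, 208, np.float64(0.5872), np.float64(0.0404), np.float64(0.1036)), (267, 208, np.float64(0.5876), np.float64(0.0382), np.float64(0.0999)), (263, 209, np.float64(0.5849), np.float64(0.0473), np.float64(0.102)), (264, 2
[... 1731 characters left out ...]
at64(0.5768), np.float64(0.0475), np.float64(0.0915)), (264, 213, np.float64(0.5759), np.float64(0.0449), np.float64(0.1005)), (265, 213, np.float64(0.5758), np.float64(0.0426), np.float64(0.1014)), (266, 213, np.float64(0.5764), np.float64(0.0404), np.float64(0.0966)), (267, 213, np.float64(0.5761), np.float64(0.038), np.float64(0.0992)), (268, 213, np.float64(0.5771), np.float64(0.0359), np.float64(0.0903)), (264, 214, np.float64(0.5754), np.float64(0.0454), np.float64(0.083)), (265, 214, np.float64(0.5743), np.float64(0.0427), np.float64(0.0937)), (266, 214, np.float64(0.5744), np.float64(0.0404), np.float64(0.0928)), (267, 214, np.float64(0.5753), np.float64(0.0383), np.float64(0.0847))]
```

View pics/m.png

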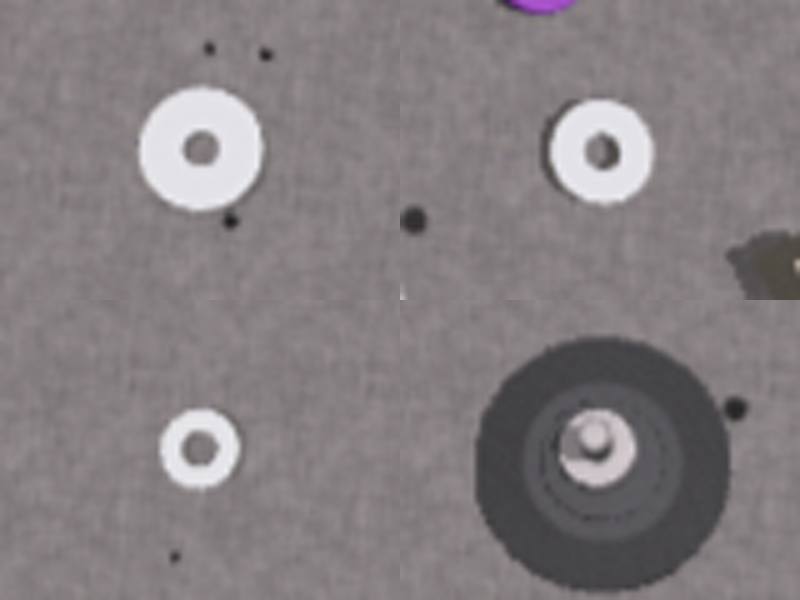

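The crop confirms it: large is the 60 mm silver ring at (0.643,0.242), medium the 50 mm one at (0.482,-0.270), and small the 38 mm one at (0.466,0.276). The spindle tip is near (0.5815,0.042,0.101). I'll align the tool with the world axes first, then look at the spindle from close by.

Request:
{"method": "arm_command", "body": {
  "targets": [
    [0,[0,0,0],-3.86],
    [0,[0,0,0],-3.86],
    [0,[0,0,0],-3.86],
    [0,[0,0,0],-3.86],
    [0,[0,0,0],-3.86]
  ],
  "newtons": 40
}}

```text
clock: 0.52
tcp_pos: [0.2065, 0.5897, 0.3034]
ee_rot: [0.005, -3.141, 0.001]
contact_force: [-0.5, 0.4, 0.4]
gripper_width: 1.001
gripper_force: 0.0
```

Request:
{"method": "arm_command", "body": {
  "targets": [
    [0,[-18.8,-27.4,1.1],0],
    [0,[-18.8,-27.4,1.1],0],
    [0,[-18.8,-27.4,1.1],0],
    [0,[-18.8,-27.4,1.1],0],
    [0,[-18.8,-27.4,1.1],0]
  ]
}}

```text
clock: 0.93
tcp_pos: [0.3011, 0.4513, 0.2979]
ee_rot: [0.0, -3.141, 0.001]
contact_force: [1.1, -0.4, -0.6]
gripper_width: 1.003
gripper_force: 0.0
```

Request:
{"method": "arm_command", "body": {
  "targets": [
    [0,[-18.8,-27.4,1.1],0],
    [0,[-18.8,-27.4,1.1],0],
    [0,[-18.8,-27.4,1.1],0],
    [0,[-18.8,-27.4,1.1],0],
    [0,[-18.8,-27.4,1.1],0]
  ]
}}

```text
clock: 1.35
tcp_pos: [0.3951, 0.3143, 0.2927]
ee_rot: [0.0, -3.141, 0.0]
contact_force: [0.2, 0.1, 0.4]
gripper_width: 0.998
gripper_force: 0.0
```

Tracking is accurate.

Request:
{"method": "arm_command", "body": {
  "targets": [
    [0,[-18.8,-27.4,1.1],0],
    [0,[-18.8,-27.4,1.1],0],
    [0,[-18.8,-27.4,1.1],0],
    [0,[-18.8,-27.4,1.1],0],
    [0,[-18.8,-27.4,1.1],0]
  ]
}}

```text
clock: 1.77
tcp_pos: [0.4891, 0.1773, 0.2872]
ee_rot: [0.0, -3.141, 0.0]
contact_force: [1.2, 1.0, -0.6]
gripper_width: 0.996
gripper_force: 0.0
```

Request:
{"method": "arm_command", "body": {
  "targets": [
    [0,[-18.8,-27.4,1.1],0],
    [0,[-18.8,-27.4,1.1],0],
    [0,[-18.8,-27.4,1.1],0],
    [0,[-18.8,-27.4,1.1],0],
    [0,[0,0,0],0]
  ]
}}

```text
clock: 2.18
tcp_pos: [0.5663, 0.0622, 0.2826]
ee_rot: [0.013, 3.14, -0.006]
contact_force: [-0.2, -1.1, -0.4]
gripper_width: 1.001
gripper_force: 0.0
```

Run:
```python
from h import *
o=env.get_obs(); print(o['tcp_pos'],o['ee_rot'])
im,d=snap('wrist','w1')
cv2.imwrite('pics/w1c.png',cv2.resize(im[100:340,120:440,::-1],None,fx=2.5,fy=2.5,interpolation=cv2.INTER_CUBIC))
h=[]
for v in range(0,420):
    for u in range(0,560):
        if d[v,u]>0:
            p=world('w1',u,v)
            if .09<p[2]<.11: h.append((u,v,*p))
h=np.array(h); print(len(h),h.mean(0),h.min(0),h.max(0))
```

```text
[0.56631811 0.06218909 0.28260232] [ 0.01257631  3.14028776 -0.00587461]
866 [3.86078522e+02 3.55629330e+02 7.53211387e-01 1.92872020e-01
 9.85706340e-02] [2.48000000e+02 2.12000000e+02 5.72143920e-01 3.41647856e-02
 9.00103566e-02] [4.65000000e+02 4.19000000e+02 8.47188747e-01 2.81496563e-01
 1.09328646e-01]
```

View pics/w1c.png

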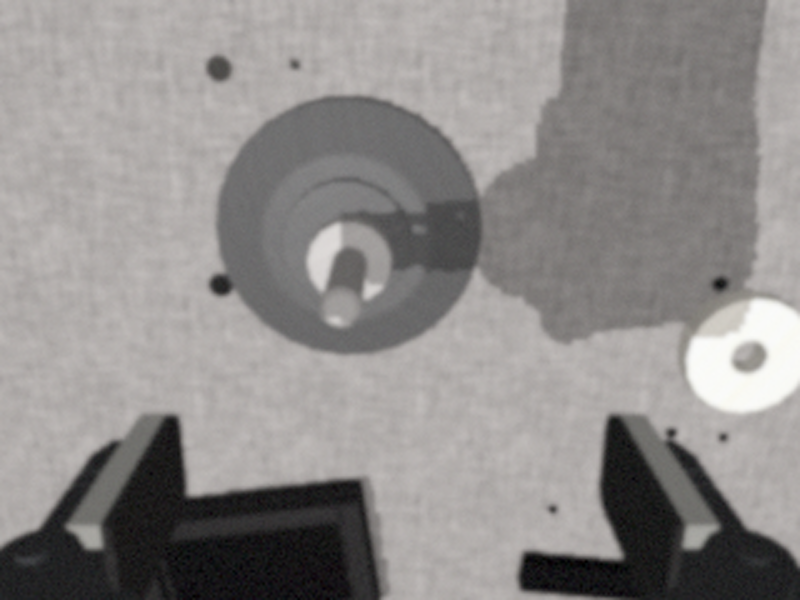

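Crop of the wrist view: spindle tip disc at crop (341,305), which is full pixel (256.4,222). The hub is up and left of it, the fingers are at the bottom, and the large ring is at crop (745,355).

Run:
```python
from h import *
h=[]
for v in range(205,240):
    for u in range(240,275):
        p=world('w1',u,v)
        if .094<p[2]<.11: h.append((u,v,*p))
h=np.array(h); print(len(h),h.mean(0).round(4),((h.min(0)+h.max(0))/2).round(4),np.ptp(h,0).round(4))
print(world('w1',256.4,222,.101), world('w1',120+745/2.5,100+355/2.5,.015))
```

```text
235 [2.558979e+02 2.213915e+02 5.789000e-01 4.180000e-02 1.002000e-01] [2.560e+02 2.215e+02 5.800e-01 4.170e-02 9.840e-02] [1.60e+01 1.70e+01 1.57e-02 1.51e-02 8.30e-03]
[0.5792222  0.04229701 0.101     ] [0.64066346 0.23966149 0.015     ]
```

Request:
{"method": "arm_command", "body": {
  "targets": [
    [0.12,[-7.9,24.9,10.7],0],
    [0.12,[-7.9,24.9,10.7],0],
    [0.12,[-7.9,24.9,10.7],0],
    [0.12,[-7.9,24.9,10.7],0],
    [0.12,[-7.9,24.9,10.7],0]
  ]
}}

```text
clock: 2.65
tcp_pos: [0.6026, 0.1963, 0.2287]
ee_rot: [0.002, -3.141, -0.001]
contact_force: [0.0, -0.0, -0.2]
gripper_width: 0.883
gripper_force: 0.0
```

Request:
{"method": "arm_command", "body": {
  "targets": [
    [0.12,[-7.9,24.9,10.7],0],
    [0.12,[-7.9,24.9,10.7],0],
    [0.12,[-7.9,24.9,10.7],0],
    [0.12,[0,0,0],0],
    [0.12,[0,0,0],0]
  ]
}}

```text
clock: 3.07
tcp_pos: [0.6252, 0.2715, 0.1957]
ee_rot: [0.007, -3.139, 0.0]
contact_force: [0.3, 0.1, 1.0]
gripper_width: 0.88
gripper_force: 0.0
```

```bash
cat >> h.py <<'E'
def ring(f,z,near):
    "bore-bearing bright disc nearest a world xy, top face at height z; fits outer ellipse"
    q=np.load(f'pics/{f}.npz'); im=q['im']; m=(im.min(2)>195).astype(np.uint8); best=None
    for c in cv2.findContours(m,cv2.RETR_EXTERNAL,cv2.CHAIN_APPROX_NONE)[0]:
        if len(c)<60: continue
        c=cv2.convexHull(c); c2=np.array([world(f,*p[0],z)[:2] for p in c],np.float32)
        (x,y),r=cv2.minEnclosingCircle(c2*1000)
        e=cv2.fitEllipse((c2*1000).reshape(-1,1,2)) if len(c2)>5 else None
        k=np.hypot(x/1000-near[0],y/1000-near[1])
        if best is None or k<best[0]: best=(k,(x,y,2*r),e)
    return best
E
python3 - <<'E'
from h import *
o=env.get_obs(); print(o['tcp_pos'],o['ee_rot'],o['gripper_width'])
im,d=snap('wrist','w2'); print(ring('w2',.015,(.6425,.241)))
cv2.imwrite('pics/w2c.png',im[:,:,::-1])
E
```

```text
[0.62521656 0.27151177 0.19569081] [ 6.79244247e-03 -3.13861716e+00  1.05762017e-04] 0.8797901978966338
(np.float64(0.0009736961242050242), (641.7503051757812, 241.62132263183594, 63.61431121826172), ((641.7794799804688, 241.33175659179688), (62.25301742553711, 63.76036834716797), 110.03935241699219))
```

View pics/w2c.png

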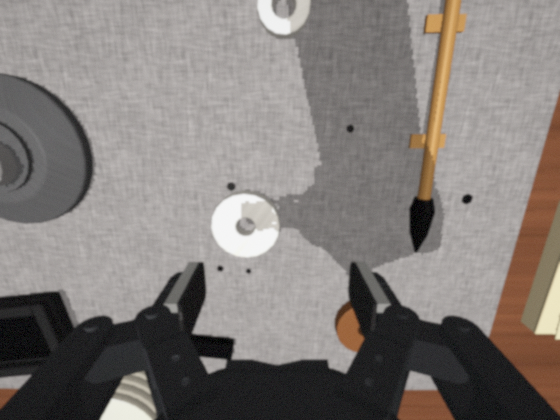

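Ring at (0.6418,0.2415), fitted diameter 63.6 mm, which matches. I'll move over it and lower.

Request:
{"method": "arm_command", "body": {
  "targets": [
    [0.12,[-8.3,-15,0],0],
    [0.12,[-8.3,-15,15],0],
    [0.12,[0,0,30],0],
    [0.12,[0,0,30],0],
    [0.12,[0,0,20],0]
  ]
}}

```text
clock: 3.53
tcp_pos: [0.6428, 0.2363, 0.1009]
ee_rot: [-0.004, -3.14, 0.002]
contact_force: [-0.4, -0.2, -0.7]
gripper_width: 0.883
gripper_force: 0.0
```

Request:
{"method": "arm_command", "body": {
  "targets": [
    [0.12,[0,0,10],0],
    [0.12,[0,0,8],0],
    [0.12,[0,0,4],0],
    [0.12,[0,0,0],0],
    [0.12,[0,0,0],0]
  ]
}}

```text
clock: 3.95
tcp_pos: [0.6442, 0.2386, 0.0817]
ee_rot: [0.0, 3.14, 0.001]
contact_force: [0.2, -0.3, -0.1]
gripper_width: 0.882
gripper_force: 0.0
```

Run:
```python
from h import *
o=env.get_obs(); print(o['tcp_pos'],o['ee_rot'],o['contact_force'])
im,d=snap('wrist','w3'); cv2.imwrite('pics/w3c.png',im[:,:,::-1])
```

```text
[0.64420949 0.2386264  0.0816602 ] [1.11884277e-04 3.13995804e+00 1.00234090e-03] [ 0.18760984 -0.26098528 -0.11604363]
```

View pics/w3c.png

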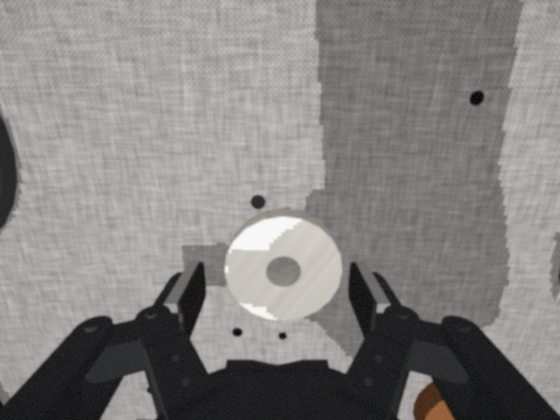

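The ring is between the open fingers, bore at (284,271), fingers clear. I'll correct by a few mm and feel down.

Request:
{"method": "arm_command", "body": {
  "targets": [
    [0.12,[1.2,1.5,2],0],
    [0.12,[1.2,1.4,3],0],
    [0.12,[0,0,2],0],
    [0.12,[0,0,1],0],
    [0.12,[0,0,0],0]
  ]
}}

```text
clock: 4.42
tcp_pos: [0.6409, 0.2414, 0.072]
ee_rot: [0.0, -3.141, 0.0]
contact_force: [-0.6, -0.2, -0.1]
gripper_width: 0.877
gripper_force: 0.0
```

Request:
{"method": "arm_command", "body": {
  "targets": [
    [0.12,[0,0,1],0],
    [0.12,[0,0,1],0],
    [0.12,[0,0,0.5],0],
    [0.12,[0,0,0],0],
    [0.12,[0,0,0],0]
  ]
}}

```text
clock: 4.83
tcp_pos: [0.6412, 0.2414, 0.0698]
ee_rot: [0.0, -3.142, 0.0]
contact_force: [-0.4, -1.0, 0.2]
gripper_width: 0.876
gripper_force: 0.0
```

Run:
```python
from h import *
print(world('w3',284,271,.015))
# finger tip height: depth along the finger end pixels
for p in [(185,268),(190,280),(185,300),(368,268),(362,280),(370,300)]: print(p,world('w3',*p).round(4))
```

```text
[0.6410765  0.24239059 0.015     ]
(185, 268) [0.6315 0.1945 0.0285]
(190, 280) [0.6313 0.2    0.0394]
(185, 300) [0.6336 0.201  0.0506]
(368, 268) [0.6314 0.2822 0.0286]
(362, 280) [0.6316 0.2765 0.0388]
(370, 300) [0.6326 0.2762 0.052 ]
```

Request:
{"method": "arm_command", "body": {
  "targets": [
    [0.12,[0,0,1],0],
    [0.12,[0,0,1],0],
    [0.12,[0,0,1],0],
    [0.12,[0,0,1],0],
    [0.12,[0,0,0],0]
  ]
}}

```text
clock: 5.25
tcp_pos: [0.641, 0.2414, 0.0656]
ee_rot: [0.0, -3.141, 0.0]
contact_force: [-0.4, -0.7, -0.3]
gripper_width: 0.882
gripper_force: 0.0
```

Request:
{"method": "arm_command", "body": {
  "targets": [
    [0.12,[0,0,1],0],
    [0.12,[0,0,0.5],0],
    [0.12,[0,0,0.5],0],
    [0.12,[0,0,0],0],
    [0.12,[0,0,0],0]
  ]
}}

```text
clock: 5.67
tcp_pos: [0.6412, 0.2414, 0.0639]
ee_rot: [0.0, -3.142, 0.0]
contact_force: [-1.4, -0.2, 0.9]
gripper_width: 0.878
gripper_force: 0.0
```

Request:
{"method": "arm_command", "body": {
  "targets": [
    [0.5,[0,0,0],0],
    [0.5,[0,0,0],0],
    [0.5,[0,0,0],0],
    [0.5,[0,0,0],0],
    [0.5,[0,0,0],0]
  ],
  "newtons": 40
}}

```text
clock: 6.08
tcp_pos: [0.6432, 0.2421, 0.0674]
ee_rot: [-0.0, 3.137, 0.003]
contact_force: [-2.6, -0.3, 18.8]
gripper_width: 0.722
gripper_force: 53.6
```

Run:
```python
from h import *
o=env.get_obs(); print(o['tcp_pos'],o['gripper_width'],o['contact_force'])
im,d=snap('wrist','w4')
for p in [(284,240),(250,271),(315,271)]: print(p,world('w4',*p).round(4))
cv2.imwrite('pics/w4c.png',im[:,:,::-1])
```

```text
[0.6431921  0.24206449 0.0674143 ] 0.7223258224758953 [-2.63908816 -0.3035447  18.8483944 ]
(284, 240) [0.6156 0.2453 0.0149]
(250, 271) [0.6323 0.2291 0.0141]
(315, 271) [0.6318 0.2603 0.0149]
```

View pics/w4c.png

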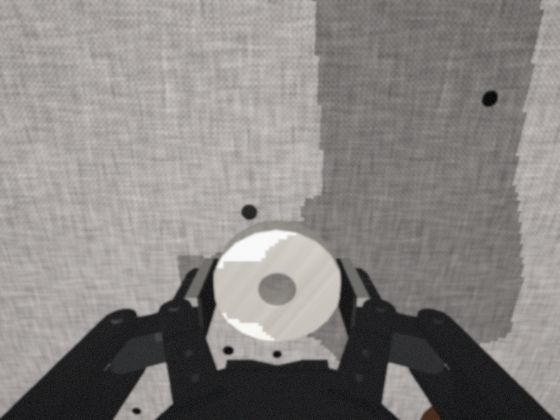

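The ring is held with its bore at (277,289). The pads swung down on closing, so the tips touch the table: for the other two I need to start about 6 mm higher. Lifting now.

Request:
{"method": "arm_command", "body": {
  "targets": [
    [0.5,[0,0,-6],0],
    [0.5,[0,0,-20],0],
    [0.5,[0,0,-35],0],
    [0.5,[0,0,-35],0],
    [0.5,[0,0,-20],0]
  ]
}}

```text
clock: 6.55
tcp_pos: [0.6421, 0.2416, 0.1836]
ee_rot: [0.0, 3.138, 0.002]
contact_force: [1.3, 0.5, -1.4]
gripper_width: 0.717
gripper_force: 44.2
```

Request:
{"method": "arm_command", "body": {
  "targets": [
    [0.5,[0,0,-15],0],
    [0.5,[0,0,-5],0],
    [0.5,[0,0,0],0],
    [0.5,[0,0,0],0],
    [0.5,[0,0,0],0]
  ]
}}

```text
clock: 6.97
tcp_pos: [0.6404, 0.2412, 0.1981]
ee_rot: [0.0, -3.139, 0.002]
contact_force: [-0.3, -0.5, -1.9]
gripper_width: 0.722
gripper_force: 44.2
```

Run:
```python
from h import *
print(world('w4',277,289,.015))
o=env.get_obs(); print(o['tcp_pos'],o['gripper_width'],o['contact_force'],o['ee_rot'])
im,d=snap('wrist','w5')
z=world('w5',277,265)[2];print('top z',z)
# bore edge/ring: bore pixels see deeper
pts=[(u,v) for v in range(255,330) for u in range(240,315) if d[v,u]>0 and abs(world('w5',u,v)[2]-z)>.004]
pts=np.array(pts); print(len(pts),pts.mean(0),pts.min(0),pts.max(0), world('w5',*pts.mean(0),z), world('w5',277,289,z))
```

```text
[0.64177435 0.24213833 0.015     ]
[0.64036088 0.24116766 0.19805137] 0.7221010449772336 [-0.25401513 -0.51264253 -1.9240707 ] [ 2.26276702e-04 -3.13901880e+00  1.72983578e-03]
top z 0.1457335491810178
769 [276.41352406 286.31729519] [259 273] [294 301] [0.63701252 0.24081725 0.14573355] [0.63852666 0.2411039  0.14573355]
```

Request:
{"method": "arm_command", "body": {
  "targets": [
    [0.5,[7.4,-24.9,0],0],
    [0.5,[7.4,-24.9,0],0],
    [0.5,[7.4,-24.9,0],0],
    [0.5,[7.4,-24.9,0],0],
    [0.5,[7.4,-24.9,0],0]
  ]
}}

```text
clock: 7.43
tcp_pos: [0.6032, 0.1157, 0.1985]
ee_rot: [0.0, -3.14, 0.001]
contact_force: [0.8, -0.6, -1.6]
gripper_width: 0.72
gripper_force: 44.2
```

Request:
{"method": "arm_command", "body": {
  "targets": [
    [0.5,[7.4,-24.9,0],0],
    [0.5,[7.4,-24.9,0],0],
    [0.5,[7.4,-24.9,0],0],
    [0.5,[0,0,0],0],
    [0.5,[0,0,0],0]
  ]
}}

```text
clock: 7.85
tcp_pos: [0.5814, 0.0401, 0.1991]
ee_rot: [-0.005, -3.14, 0.001]
contact_force: [-0.5, 0.1, -1.7]
gripper_width: 0.718
gripper_force: 44.2
```

Request:
{"method": "arm_command", "body": {
  "targets": [
    [0.5,[0,0,0],0],
    [0.5,[0,0,0],0],
    [0.5,[0,0,0],0],
    [0.5,[0,0,0],0],
    [0.5,[0,0,0],0]
  ]
}}

```text
clock: 8.27
tcp_pos: [0.582, 0.0429, 0.1997]
ee_rot: [0.002, -3.141, -0.0]
contact_force: [-0.2, -0.6, -2.0]
gripper_width: 0.721
gripper_force: 44.2
```

Run:
```python
from h import *
o=env.get_obs(); print(o['tcp_pos'],o['gripper_width'],o['contact_force'],o['ee_rot'])
im,d=snap('wrist','w6')
cv2.imwrite('pics/w6c.png',cv2.resize(im[200:350,180:380,::-1],None,fx=4,fy=4,interpolation=cv2.INTER_CUBIC))
print(world('w6',277,265))
```

```text
[0.58203394 0.04294922 0.19967546] 0.7214494688637997 [-0.24265154 -0.61110391 -2.00002343] [ 1.86167684e-03 -3.14135717e+00 -1.41560865e-04]
[0.56666978 0.04291479 0.1481779 ]
```

View pics/w6c.png

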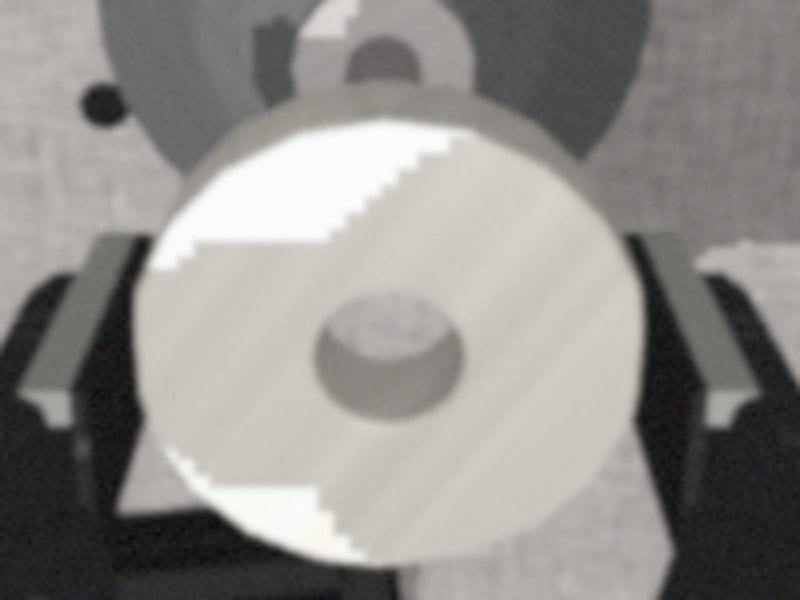

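Run:
```python
from h import *
for z in(.1474,.1482):
  print(world('w6',277.25,289,z),(world('w6',277.25,230,z)+world('w6',277.25,341.25,z))/2)
print('spindle foot y', world('w6',180+383/4,200+60/4), world('w6',180+383/4,200+60/4,.055))
print('hub centre', world('w6',180+384/4,200+75/4,.045))
```

```text
[0.58031953 0.04305965 0.1474    ] [0.58062033 0.04306023 0.1474    ]
[0.57978436 0.04305793 0.1482    ] [0.58008319 0.0430585  0.1482    ]
spindle foot y [0.57248052 0.04197818 0.0614811 ] [0.57478432 0.04195275 0.055     ]
hub centre [0.58161849 0.04212055 0.045     ]
```

Ring centre (0.5803,0.0431) against spindle (0.5797,0.042): about 1 mm off. I'll correct that and lower to just above the tip.

Request:
{"method": "arm_command", "body": {
  "targets": [
    [0.5,[0.6,-1,5],0],
    [0.5,[0,0,8],0],
    [0.5,[0,0,8],0],
    [0.5,[0,0,4],0],
    [0.5,[0,0,1],0]
  ]
}}

```text
clock: 8.73
tcp_pos: [0.5806, 0.0411, 0.1723]
ee_rot: [0.0, -3.139, 0.001]
contact_force: [0.7, 0.2, -1.1]
gripper_width: 0.715
gripper_force: 44.2
```

Request:
{"method": "arm_command", "body": {
  "targets": [
    [0.5,[0,0,0],0],
    [0.5,[0,0,0],0],
    [0.5,[0,0,0],0],
    [0.5,[0,0,1],0],
    [0.5,[0,0,1],0]
  ]
}}

```text
clock: 9.15
tcp_pos: [0.5816, 0.0412, 0.1722]
ee_rot: [-0.0, 3.141, 0.0]
contact_force: [-1.1, 0.1, -1.6]
gripper_width: 0.72
gripper_force: 44.2
```

Request:
{"method": "arm_command", "body": {
  "targets": [
    [0.5,[0,0,1],0],
    [0.5,[0,0,1],0],
    [0.5,[0,0,0],0],
    [0.5,[0,0,0],0],
    [0.5,[0,0,0],0]
  ]
}}

```text
clock: 9.57
tcp_pos: [0.5814, 0.0412, 0.1699]
ee_rot: [-0.0, 3.142, 0.0]
contact_force: [-0.4, -0.4, -0.8]
gripper_width: 0.723
gripper_force: 44.2
```

Request:
{"method": "arm_command", "body": {
  "targets": [
    [0.5,[0,0.6,0.5],0],
    [0.5,[0,0,0.5],0],
    [0.5,[0,0,0.5],0],
    [0.5,[0,0,0.5],0],
    [0.5,[0,0,0],0]
  ]
}}

```text
clock: 9.98
tcp_pos: [0.5813, 0.0418, 0.1677]
ee_rot: [0.0, -3.141, 0.0]
contact_force: [-0.1, 0.4, -0.9]
gripper_width: 0.721
gripper_force: 44.2
```

Request:
{"method": "arm_command", "body": {
  "targets": [
    [0.5,[0,0,0.5],0],
    [0.5,[0,0,0.5],0],
    [0.5,[0,0,0.5],0],
    [0.5,[0,0,0.5],0],
    [0.5,[0,0,0],0]
  ]
}}

```text
clock: 10.4
tcp_pos: [0.5813, 0.0418, 0.1658]
ee_rot: [0.0, -3.141, 0.0]
contact_force: [-0.4, 0.2, -1.9]
gripper_width: 0.714
gripper_force: 44.2
```

Threaded by 2 mm or more without contact. Continuing down.

Request:
{"method": "arm_command", "body": {
  "targets": [
    [0.5,[0,0,1],0],
    [0.5,[0,0,1],0],
    [0.5,[0,0,1],0],
    [0.5,[0,0,1],0],
    [0.5,[0,0,1],0]
  ]
}}

```text
clock: 10.82
tcp_pos: [0.5814, 0.0418, 0.1608]
ee_rot: [0.0, -3.142, -0.0]
contact_force: [-0.7, 0.6, -1.6]
gripper_width: 0.717
gripper_force: 44.2
```

Request:
{"method": "arm_command", "body": {
  "targets": [
    [0.5,[0,0,1],0],
    [0.5,[0,0,1],0],
    [0.5,[0,0,1],0],
    [0.5,[0,0,1],0],
    [0.5,[0,0,1],0]
  ]
}}

```text
clock: 11.23
tcp_pos: [0.5814, 0.0418, 0.1558]
ee_rot: [-0.0, 3.142, -0.0]
contact_force: [0.4, -0.5, -1.9]
gripper_width: 0.721
gripper_force: 44.2
```

Request:
{"method": "arm_command", "body": {
  "targets": [
    [0.5,[0,0,3],0],
    [0.5,[0,0,3],0],
    [0.5,[0,0,3],0],
    [0.5,[0,0,3],0],
    [0.5,[0,0,3],0]
  ]
}}

```text
clock: 11.65
tcp_pos: [0.5813, 0.0418, 0.1405]
ee_rot: [0.0, -3.141, 0.0]
contact_force: [0.1, 0.2, -1.1]
gripper_width: 0.717
gripper_force: 44.2
```

Request:
{"method": "arm_command", "body": {
  "targets": [
    [0.5,[0,0,3],0],
    [0.5,[0,0,3],0],
    [0.5,[0,0,3],0],
    [0.5,[0,0,3],0],
    [0.5,[0,0,3],0]
  ]
}}

```text
clock: 12.07
tcp_pos: [0.5814, 0.0418, 0.1256]
ee_rot: [-0.0, 3.142, 0.0]
contact_force: [0.4, -0.6, -1.1]
gripper_width: 0.721
gripper_force: 44.2
```

Request:
{"method": "arm_command", "body": {
  "targets": [
    [0.5,[0,0,2],0],
    [0.5,[0,0,2],0],
    [0.5,[0,0,2],0],
    [0.5,[0,0,2],0],
    [0.5,[0,0,1],0]
  ]
}}

```text
clock: 12.48
tcp_pos: [0.5813, 0.0418, 0.1166]
ee_rot: [0.0, -3.141, -0.0]
contact_force: [-0.8, -0.1, -1.5]
gripper_width: 0.719
gripper_force: 44.2
```

Request:
{"method": "arm_command", "body": {
  "targets": [
    [0.5,[0,0,1],0],
    [0.5,[0,0,1],0],
    [0.5,[0,0,0.5],0],
    [0.5,[0,0,0.5],0],
    [0.5,[0,0,0],0]
  ]
}}

```text
clock: 12.9
tcp_pos: [0.5814, 0.0418, 0.1138]
ee_rot: [0.0, -3.142, -0.0]
contact_force: [0.1, 1.4, -1.3]
gripper_width: 0.715
gripper_force: 44.2
```

Request:
{"method": "arm_command", "body": {
  "targets": [
    [0.5,[0,0,0.5],0],
    [0.5,[0,0,0.5],0],
    [0.5,[0,0,0.5],0],
    [0.5,[0,0,0],0],
    [0.5,[0,0,0],0]
  ]
}}

```text
clock: 13.32
tcp_pos: [0.5814, 0.0418, 0.1124]
ee_rot: [-0.0, 3.142, 0.0]
contact_force: [1.3, -0.1, -1.1]
gripper_width: 0.721
gripper_force: 44.3
```

Request:
{"method": "arm_command", "body": {
  "targets": [
    [0.5,[0,0,0.5],0],
    [0.5,[0,0,0.5],0],
    [0.5,[0,0,0.3],0],
    [0.5,[0,0,0],0],
    [0.5,[0,0,0],0]
  ]
}}

```text
clock: 13.73
tcp_pos: [0.5814, 0.0419, 0.1113]
ee_rot: [-0.0, 3.141, 0.0]
contact_force: [-1.5, 0.5, 3.4]
gripper_width: 0.721
gripper_force: 44.7
```

Seated: the force rose about 5 N at the expected height. Releasing.

Request:
{"method": "arm_command", "body": {
  "targets": [
    [0.1,[0,0,0],0],
    [0.1,[0,0,0],0],
    [0.1,[0,0,0],0],
    [0.1,[0,0,0],0],
    [0.05,[0,0,0],0]
  ]
}}

```text
clock: 14.15
tcp_pos: [0.5814, 0.0418, 0.111]
ee_rot: [0.0, -3.142, -0.0]
contact_force: [-0.7, 0.7, 0.3]
gripper_width: 0.952
gripper_force: 0.0
```

Request:
{"method": "arm_command", "body": {
  "targets": [
    [0.05,[0,0,-3],0],
    [0.05,[0,0,-10],0],
    [0.05,[0,0,-25],0],
    [0.05,[0,0,-40],0],
    [0.05,[0,0,-40],0]
  ]
}}

```text
clock: 14.57
tcp_pos: [0.5806, 0.0416, 0.2303]
ee_rot: [-0.0, -3.139, 0.001]
contact_force: [1.5, 0.5, -0.3]
gripper_width: 0.951
gripper_force: 0.0
```

Run:
```python
from h import *
o=env.get_obs(); print(o['tcp_pos'],o['gripper_width'],o['contact_force'],o['ee_rot'])
im,d=snap('wrist','w7')
v,u=np.mgrid[100:400:3,150:420:3]; P=np.array([world('w7',a,b) for a,b in zip(u.ravel(),v.ravel())])
P=P[np.hypot(P[:,0]-.58,P[:,1]-.042)<.028]; 
t=P[(P[:,2]>.052)&(P[:,2]<.066)&(np.hypot(P[:,0]-.58,P[:,1]-.042)>.014)]
A=np.c_[t[:,:2]-[.58,.042],np.ones(len(t))]; print(len(t),np.linalg.lstsq(A,t[:,2],rcond=None)[0],t[:,2].std(),P[:,2].max())
s=P[P[:,2]>.09]; print('tip',len(s),s.mean(0),(s.min(0)+s.max(0))/2)
```

```text
[0.5806196  0.04161029 0.2303473 ] 0.9513871535206274 [ 1.46173621  0.54006097 -0.25019906] [-2.00277358e-04 -3.13944944e+00  8.68286049e-04]
224 [-0.0014771  -0.00123649  0.05999931] 0.0006315586124025972 0.25124749031687543
tip 688 [0.56738097 0.0418444  0.23073086] [0.57253944 0.04183691 0.17090801]
```

Large is home and flat: its top face is at z 0.0600. Next is medium.

Request:
{"method": "arm_command", "body": {
  "targets": [
    [0.29,[12.4,-32.4,3.9],0],
    [0.29,[12.4,-32.4,3.9],0],
    [0.29,[12.4,-32.4,3.9],0],
    [0.29,[12.4,-32.4,3.9],0],
    [0.29,[12.4,-32.4,3.9],0]
  ]
}}

```text
clock: 15.03
tcp_pos: [0.5188, -0.1216, 0.2105]
ee_rot: [-0.001, 3.14, -0.0]
contact_force: [1.4, -0.0, 0.1]
gripper_width: 0.711
gripper_force: 0.0
```

Request:
{"method": "arm_command", "body": {
  "targets": [
    [0.29,[12.4,-32.4,3.9],0],
    [0.29,[12.4,-32.4,3.9],0],
    [0.29,[12.4,-32.4,3.9],0],
    [0.29,[12.4,-32.4,3.9],0],
    [0.29,[0,0,0],0]
  ]
}}

```text
clock: 15.45
tcp_pos: [0.4662, -0.257, 0.1946]
ee_rot: [-0.014, -3.141, 0.006]
contact_force: [-0.6, -1.1, 1.0]
gripper_width: 0.709
gripper_force: 0.0
```

Request:
{"method": "arm_command", "body": {
  "targets": [
    [0.29,[0,0,0],0],
    [0.29,[0,0,0],0],
    [0.29,[0,0,0],0],
    [0.29,[0,0,0],0],
    [0.29,[0,0,0],0]
  ]
}}

```text
clock: 15.87
tcp_pos: [0.4705, -0.2487, 0.1942]
ee_rot: [-0.003, 3.141, 0.0]
contact_force: [0.3, -0.3, -0.3]
gripper_width: 0.709
gripper_force: 0.0
```

Run:
```python
from h import *
o=env.get_obs(); print(o['tcp_pos'],o['gripper_width'],o['contact_force'],o['ee_rot'])
im,d=snap('wrist','w8'); print(ring('w8',.015,(.482,-.270)))
```

```text
[ 0.47045234 -0.2486565   0.19417018] 0.708547802706546 [ 0.2506585  -0.29677895 -0.29407032] [-3.45649480e-03  3.14118175e+00  4.13137223e-04]
(np.float64(0.0012674178748087257), (480.7327575683594, -269.9789123535156, 51.25300216674805), ((480.70892333984375, -270.1898498535156), (50.41917419433594, 50.91044235229492), 89.09220123291016))
```

Request:
{"method": "arm_command", "body": {
  "targets": [
    [0.29,[-5.2,-10.7,0],0],
    [0.29,[-5.2,-10.7,15],0],
    [0.29,[0,0,30],0],
    [0.29,[0,0,30],0],
    [0.29,[0,0,20],0]
  ]
}}

```text
clock: 16.33
tcp_pos: [0.4801, -0.2716, 0.0968]
ee_rot: [0.0, -3.14, -0.0]
contact_force: [-1.2, -0.1, -0.4]
gripper_width: 0.711
gripper_force: 0.0
```

Request:
{"method": "arm_command", "body": {
  "targets": [
    [0.29,[0,0,10],0],
    [0.29,[0,0,7],0],
    [0.29,[0,0,4],0],
    [0.29,[0,0,0],0],
    [0.29,[0,0,0],0]
  ]
}}

```text
clock: 16.75
tcp_pos: [0.4808, -0.2716, 0.0788]
ee_rot: [-0.0, 3.14, -0.001]
contact_force: [-0.4, -0.3, -0.1]
gripper_width: 0.709
gripper_force: 0.0
```

Run:
```python
from h import *
o=env.get_obs(); print(o['tcp_pos'],o['gripper_width'],o['contact_force'],o['ee_rot'])
im,d=snap('wrist','w9'); print(ring('w9',.015,(.481,-.270)))
cv2.imwrite('pics/w9c.png',im[:,:,::-1])
```

```text
[ 0.48081714 -0.27157829  0.07884707] 0.7091270676249283 [-0.36021267 -0.26124647 -0.12043704] [-4.84803222e-05  3.14024560e+00 -8.92087382e-04]
(np.float64(0.022313686035877908), (460.5140380859375, -278.84454345703125, 22.72089385986328), ((461.89697265625, -276.0164794921875), (11.759552001953125, 25.894969940185547), 14.548789978027344))
```

View pics/w9c.png

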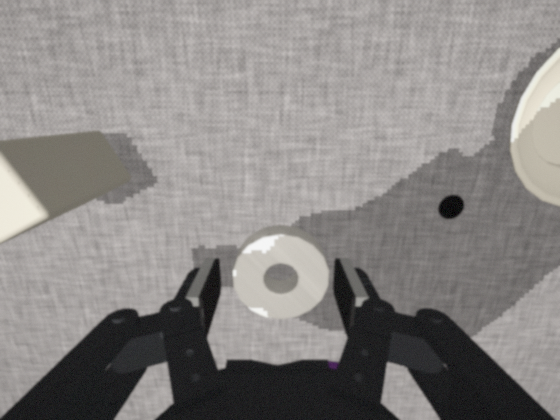

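Medium sits between the fingers, with its bore at (280,277). I'll lower a little and grip with the tips above the table.

Request:
{"method": "arm_command", "body": {
  "targets": [
    [0.29,[0,1.3,2],0],
    [0.29,[0,0,2],0],
    [0.29,[0,0,1],0],
    [0.29,[0,0,0],0],
    [0.29,[0,0,0],0]
  ]
}}

```text
clock: 17.22
tcp_pos: [0.4802, -0.2699, 0.073]
ee_rot: [-0.0, 3.142, 0.0]
contact_force: [0.0, -0.1, -0.3]
gripper_width: 0.71
gripper_force: 0.0
```

Request:
{"method": "arm_command", "body": {
  "targets": [
    [0.6,[0,0,0],0],
    [0.6,[0,0,0],0],
    [0.6,[0,0,0],0],
    [0.6,[0,0,0],0],
    [0.6,[0,0,0],0]
  ]
}}

```text
clock: 17.63
tcp_pos: [0.4803, -0.2699, 0.0736]
ee_rot: [0.0, 3.141, 0.0]
contact_force: [-1.9, 1.3, 7.6]
gripper_width: 0.594
gripper_force: 40.4
```

Run:
```python
from h import *
o=env.get_obs(); print(o['tcp_pos'],o['gripper_width'],o['contact_force'],o['ee_rot'])
im,d=snap('wrist','w10')
t=np.array([world('w10',u,v) for u in range(150,400,2) for v in range(240,420,2) if d[v,u]>0]); 
for lo in (-.045,.02):
  s=t[(t[:,1]+.27>lo)&(t[:,1]+.27<lo+.025)&(abs(t[:,0]-.481)<.03)]; s=s[(s[:,2]<.05)&(abs(s[:,1]+.2703)>.0265)]; print(np.percentile(s[:,2],[5,20,40,60]).round(4))
g=cv2.cvtColor(im,cv2.COLOR_RGB2GRAY); e=g[262:325,245:315]; 
c=[k for k in cv2.findContours((e<165).astype(np.uint8),0,1)[0] if 150<cv2.contourArea(k)<1500]
for k in c: (x,y),a,_=cv2.fitEllipse(k); print(x+245,y+262,a,world('w10',x+245,y+262,.015))
```

```text
[ 0.48026807 -0.26990415  0.07358269] 0.5936353931966294 [-1.87916884  1.29444032  7.6055759 ] [2.72464544e-04 3.14125313e+00 3.15220797e-04]
[-0.0001  0.0006  0.0017  0.0268]
[0.     0.0007 0.0016 0.0263]
276.8374671936035 284.75416564941406 (30.081327438354492, 35.557594299316406) [ 0.48021129 -0.27000117  0.015     ]
```

Request:
{"method": "arm_command", "body": {
  "targets": [
    [0.6,[0,0,-6],0],
    [0.6,[0,0,-20],0],
    [0.6,[0,0,-35],0],
    [0.6,[0,0,-40],0],
    [0.6,[0,0,-25],0]
  ]
}}

```text
clock: 18.1
tcp_pos: [0.4806, -0.2705, 0.2024]
ee_rot: [0.001, 3.139, -0.002]
contact_force: [1.3, -0.2, -1.3]
gripper_width: 0.582
gripper_force: 41.9
```

Request:
{"method": "arm_command", "body": {
  "targets": [
    [0.6,[0,0,-9],0],
    [0.6,[0,0,0],0],
    [0.6,[0,0,0],0],
    [0.6,[0,0,0],0],
    [0.6,[0,0,0],0]
  ]
}}

```text
clock: 18.52
tcp_pos: [0.4794, -0.2694, 0.2062]
ee_rot: [0.0, -3.139, -0.002]
contact_force: [-0.2, -0.1, -0.2]
gripper_width: 0.588
gripper_force: 41.8
```

```bash
cat >> h.py <<'E'
def held(f):
    "bore of the held ring and the lowest finger points, TCP frame"
    o=env.get_obs(); T=o['tcp_pos']; im,d=snap('wrist',f)
    print(T,o['gripper_width'],o['contact_force'],o['ee_rot'])
    zt=np.median([world(f,u,v)[2] for u in range(262,292,3) for v in range(260,268,2)]); print('ring top rel',zt-T[2])
    g=cv2.cvtColor(im,cv2.COLOR_RGB2GRAY)[255:330,240:315]
    dd=np.array([[world(f,u,v)[2] for u in range(240,315)] for v in range(255,330)])
    m=(dd<zt-.002).astype(np.uint8)
    for k in cv2.findContours(m,0,1)[0]:
        if 150<cv2.contourArea(k)<1500:
            (x,y),a,_=cv2.fitEllipse(k); x,y,w,h=cv2.boundingRect(k); u,v=x+240+(w-1)/2,y+255+(h-1)/2; print('bore',u,v,a,(world(f,u,v,zt)-T).round(4))
    P=np.array([world(f,u,v)-T for u in range(120,440) for v in range(200,400) if d[v,u]>0])
    for s in(-1,1):
        q=P[(P[:,1]*s>.0) & (abs(P[:,1])<.06)&(P[:,2]>-.09)&(abs(P[:,0])<.03)]; 
        i=np.argsort(q[:,2])[:40]; print('low',s,q[i[::8]].round(4).tolist())
E
python3 - <<'E'
from h import *
held('w11')
E
```

```text
[ 0.47942723 -0.2693958   0.20621328] 0.5881349424309802 [-0.17681097 -0.07646039 -0.21631961] [ 3.32751838e-04 -3.13863742e+00 -1.84609028e-03]
ring top rel -0.058570689534964276
bore 277.0 320.0 (20.196903228759766, 83.3288803100586) [ 0.0215  0.     -0.0586]
bore 276.5 284.0 (28.646696090698242, 34.26533889770508) [-0.0007 -0.0002 -0.0586]
low -1 [[-0.0242, -0.0043, -0.0737], [0.0087, -0.0039, -0.0722], [-0.0198, -0.016, -0.0717], [-0.0182, -0.0181, -0.0714], [0.0086, -0.0033, -0.071]]
low 1 [[0.0066, 0.0068, -0.0729], [0.0095, 0.0023, -0.0723], [-0.021, 0.0138, -0.0717], [-0.0246, 0.0042, -0.0714], [0.0061, 0.0067, -0.0712]]
```

Run:
```python
from h import *
q=np.load('pics/w11.npz'); T=np.array([.47943,-.26940,.20621])
P=np.array([world('w11',u,v)-T for u in range(120,440) for v in range(200,400) if q['d'][v,u]>0])
for s in(-1,1):
    k=P[(P[:,1]*s>.0275)&(P[:,1]*s<.06)&(P[:,2]>-.09)&(abs(P[:,0])<.03)]; i=np.argsort(k[:,2])[:60]; print(k[i[::10]].round(4).tolist())
```

```text
[[-0.0126, -0.0319, -0.0663], [-0.0136, -0.0288, -0.0644], [-0.013, -0.0292, -0.0632], [-0.0128, -0.0286, -0.0627], [-0.0091, -0.0374, -0.062], [-0.0083, -0.0363, -0.0613]]
[[-0.0127, 0.0282, -0.0661], [-0.0126, 0.0278, -0.064], [-0.0132, 0.0286, -0.0629], [-0.0089, 0.036, -0.0624], [-0.0093, 0.0348, -0.0617], [-0.013, 0.0283, -0.0612]]
```

Request:
{"method": "arm_command", "body": {
  "targets": [
    [0.6,[-10,31.2,0],0],
    [0.6,[-10,31.2,0],0],
    [0.6,[-10,31.2,0],0],
    [0.6,[-10,31.2,0],0],
    [0.6,[-10,31.2,0],0]
  ]
}}

```text
clock: 18.98
tcp_pos: [0.53, -0.1125, 0.2069]
ee_rot: [-0.001, -3.14, -0.0]
contact_force: [0.4, -0.4, 0.2]
gripper_width: 0.593
gripper_force: 41.9
```

Request:
{"method": "arm_command", "body": {
  "targets": [
    [0.6,[-10,31.2,0],0],
    [0.6,[-10,31.2,0],0],
    [0.6,[-10,31.2,0],0],
    [0.6,[-10,31.2,0],0],
    [0.6,[-10,31.2,0],0]
  ]
}}

```text
clock: 19.4
tcp_pos: [0.58, 0.0436, 0.2068]
ee_rot: [0.0, -3.14, 0.001]
contact_force: [0.8, -1.0, -0.1]
gripper_width: 0.589
gripper_force: 41.9
```

Request:
{"method": "arm_command", "body": {
  "targets": [
    [0.6,[0,0,0],0],
    [0.6,[0,0,0],0],
    [0.6,[0,0,0],0],
    [0.6,[0,0,0],0],
    [0.6,[0,0,0],0]
  ]
}}

```text
clock: 19.82
tcp_pos: [0.5799, 0.0405, 0.2077]
ee_rot: [-0.004, -3.141, 0.001]
contact_force: [-0.0, -0.2, -1.2]
gripper_width: 0.588
gripper_force: 41.9
```

Run:
```python
from h import *
held('w12')
```

```text
[0.57988483 0.04046771 0.20770668] 0.5883733836391628 [-0.00328324 -0.15738396 -1.20327843] [-3.58417133e-03 -3.14096913e+00  9.48724815e-04]
ring top rel -0.05846627289400133
bore 277.0 320.0 (20.196903228759766, 83.3288803100586) [ 0.0216 -0.0001 -0.0585]
bore 276.0 284.0 (28.757530212402344, 33.71305847167969) [-0.0006 -0.0006 -0.0585]
low -1 [[-0.0242, -0.0043, -0.0734], [0.0083, -0.0046, -0.0722], [-0.0237, -0.0069, -0.0719], [-0.0249, -0.0032, -0.0717], [-0.0139, -0.0216, -0.0715]]
low 1 [[0.0089, 0.0039, -0.0731], [0.0095, 0.0005, -0.0721], [-0.0243, 0.0063, -0.0717], [0.0072, 0.0055, -0.0715], [0.0083, 0.0039, -0.0713]]
```

Finger tips are about 7 mm above the ring's underside, so they will clear the large spacer. Lowering to just above the tip.

Request:
{"method": "arm_command", "body": {
  "targets": [
    [0.6,[0,0,6],0],
    [0.6,[0,0,9],0],
    [0.6,[0,0,9],0],
    [0.6,[0,0,5],0],
    [0.6,[0,0,0],0]
  ]
}}

```text
clock: 20.28
tcp_pos: [0.5792, 0.042, 0.177]
ee_rot: [0.0, -3.139, 0.001]
contact_force: [0.1, 0.2, -0.7]
gripper_width: 0.588
gripper_force: 41.9
```

Request:
{"method": "arm_command", "body": {
  "targets": [
    [0.6,[0,0,0],0],
    [0.6,[0,0,0],0],
    [0.6,[0,0,0],0],
    [0.6,[0,0,0],0],
    [0.6,[0,0,0],0]
  ]
}}

```text
clock: 20.7
tcp_pos: [0.5803, 0.0422, 0.1793]
ee_rot: [-0.0, 3.141, 0.0]
contact_force: [0.4, 0.3, -0.6]
gripper_width: 0.593
gripper_force: 41.9
```

Request:
{"method": "arm_command", "body": {
  "targets": [
    [0.6,[0,0,1],0],
    [0.6,[0,0,1],0],
    [0.6,[0,0,1],0],
    [0.6,[0,0,0.5],0],
    [0.6,[0,0,0.5],0]
  ]
}}

```text
clock: 21.12
tcp_pos: [0.5801, 0.0421, 0.1749]
ee_rot: [0.0, -3.141, 0.0]
contact_force: [0.3, -0.2, -1.1]
gripper_width: 0.593
gripper_force: 41.9
```

Request:
{"method": "arm_command", "body": {
  "targets": [
    [0.6,[0,0,0.5],0],
    [0.6,[0,0,0.5],0],
    [0.6,[0,0,0.5],0],
    [0.6,[0,0,0.5],0],
    [0.6,[0,0,0.5],0]
  ]
}}

```text
clock: 21.53
tcp_pos: [0.5802, 0.0421, 0.1725]
ee_rot: [-0.0, 3.142, 0.0]
contact_force: [-0.2, 0.3, -0.7]
gripper_width: 0.591
gripper_force: 41.9
```

Request:
{"method": "arm_command", "body": {
  "targets": [
    [0.6,[0,0,0.5],0],
    [0.6,[0,0,0.5],0],
    [0.6,[0,0,0.5],0],
    [0.6,[0,0,0.5],0],
    [0.6,[0,0,0.5],0]
  ]
}}

```text
clock: 21.95
tcp_pos: [0.5802, 0.0421, 0.1699]
ee_rot: [-0.0, 3.142, 0.0]
contact_force: [-0.8, 0.4, -1.0]
gripper_width: 0.589
gripper_force: 41.9
```

Request:
{"method": "arm_command", "body": {
  "targets": [
    [0.6,[0,0,1],0],
    [0.6,[0,0,2],0],
    [0.6,[0,0,3],0],
    [0.6,[0,0,3],0],
    [0.6,[0,0,3],0]
  ]
}}

```text
clock: 22.37
tcp_pos: [0.5801, 0.0421, 0.1576]
ee_rot: [0.0, -3.141, -0.0]
contact_force: [0.7, -0.0, -1.9]
gripper_width: 0.586
gripper_force: 41.9
```

Request:
{"method": "arm_command", "body": {
  "targets": [
    [0.6,[0,0,3],0],
    [0.6,[0,0,3],0],
    [0.6,[0,0,3],0],
    [0.6,[0,0,3],0],
    [0.6,[0,0,3],0]
  ]
}}

```text
clock: 22.78
tcp_pos: [0.5802, 0.0421, 0.1427]
ee_rot: [0.0, -3.142, -0.0]
contact_force: [-0.0, 0.2, -0.7]
gripper_width: 0.588
gripper_force: 41.9
```

Request:
{"method": "arm_command", "body": {
  "targets": [
    [0.6,[0,0,2],0],
    [0.6,[0,0,2],0],
    [0.6,[0,0,1],0],
    [0.6,[0,0,1],0],
    [0.6,[0,0,0.5],0]
  ]
}}

```text
clock: 23.2
tcp_pos: [0.5802, 0.0421, 0.1364]
ee_rot: [-0.0, 3.142, 0.0]
contact_force: [-1.1, 0.3, -0.4]
gripper_width: 0.589
gripper_force: 41.9
```

Request:
{"method": "arm_command", "body": {
  "targets": [
    [0.6,[0,0,0.5],0],
    [0.6,[0,0,0.5],0],
    [0.6,[0,0,0.5],0],
    [0.6,[0,0,0.5],0],
    [0.6,[0,0,0],0]
  ]
}}

```text
clock: 23.62
tcp_pos: [0.5801, 0.0422, 0.1344]
ee_rot: [0.0, -3.142, -0.0]
contact_force: [-0.3, -0.0, -0.2]
gripper_width: 0.592
gripper_force: 41.9
```

Request:
{"method": "arm_command", "body": {
  "targets": [
    [0.6,[0,0,0.4],0],
    [0.6,[0,0,0.4],0],
    [0.6,[0,0,0.4],0],
    [0.6,[0,0,0],0],
    [0.6,[0,0,0],0]
  ]
}}

```text
clock: 24.03
tcp_pos: [0.5803, 0.0421, 0.1335]
ee_rot: [-0.0, 3.141, 0.0]
contact_force: [-0.6, 0.1, 3.1]
gripper_width: 0.587
gripper_force: 42.1
```

Seated on the large at the expected height. Releasing and backing off.

Request:
{"method": "arm_command", "body": {
  "targets": [
    [0.2,[0,0,0],0],
    [0.2,[0,0,0],0],
    [0.2,[0,0,0],0],
    [0.2,[0,0,0],0],
    [0.2,[0,0,0],0]
  ]
}}

```text
clock: 24.45
tcp_pos: [0.5802, 0.0421, 0.1333]
ee_rot: [-0.0, 3.142, 0.0]
contact_force: [-0.9, -0.3, -0.3]
gripper_width: 0.802
gripper_force: 0.0
```

Request:
{"method": "arm_command", "body": {
  "targets": [
    [0.2,[0,0,-3],0],
    [0.2,[0,0,-10],0],
    [0.2,[0,0,-25],0],
    [0.2,[0,0,-35],0],
    [0.2,[0,0,-25],0]
  ]
}}

```text
clock: 24.87
tcp_pos: [0.5805, 0.0419, 0.2342]
ee_rot: [0.0, 3.14, 0.0]
contact_force: [1.1, 0.3, -0.1]
gripper_width: 0.801
gripper_force: 0.0
```

```bash
cat >> h.py <<'E'
def flat(f,lo,hi,rmin,rmax):
    snap('wrist',f); v,u=np.mgrid[100:400:3,150:420:3]; P=np.array([world(f,a,b) for a,b in zip(u.ravel(),v.ravel())])-[.5797,.0419,0]
    r=np.hypot(P[:,0],P[:,1]); t=P[(P[:,2]>lo)&(P[:,2]<hi)&(r>rmin)&(r<rmax)]
    print(len(t),np.linalg.lstsq(np.c_[t[:,:2],np.ones(len(t))],t[:,2],rcond=None)[0].round(4),t[:,2].std())
E
python3 - <<'E'
from h import *
print(env.get_obs()['tcp_pos']); flat('w13',.068,.082,.013,.021)
E
```

```text
[0.5805197  0.04192645 0.23422434]
114 [ 0.     -0.0003  0.0751] 0.0006115810738182453
```

Medium is home and flat, top at 0.0751. Next is small.

Request:
{"method": "arm_command", "body": {
  "targets": [
    [0.2,[15.9,31.8,4.1],0],
    [0.43,[15.9,31.8,4.1],0],
    [0.43,[15.9,31.8,4.1],0],
    [0.43,[15.9,31.8,4.1],0],
    [0.43,[15.9,31.8,4.1],0]
  ]
}}

```text
clock: 25.33
tcp_pos: [0.4999, 0.2024, 0.2115]
ee_rot: [0.001, 3.141, 0.001]
contact_force: [0.3, 0.6, 0.4]
gripper_width: 0.572
gripper_force: 0.0
```

Request:
{"method": "arm_command", "body": {
  "targets": [
    [0.43,[15.9,31.8,4.1],0],
    [0.43,[15.9,31.8,4.1],0],
    [0.43,[15.9,31.8,4.1],0],
    [0.43,[0,0,0],0],
    [0.43,[0,0,0],0]
  ]
}}

```text
clock: 25.75
tcp_pos: [0.4516, 0.2988, 0.1988]
ee_rot: [0.008, -3.141, -0.001]
contact_force: [0.9, -0.6, -0.3]
gripper_width: 0.571
gripper_force: 0.0
```

Request:
{"method": "arm_command", "body": {
  "targets": [
    [0.43,[0,0,0],0],
    [0.43,[0,0,0],0],
    [0.43,[0,0,0],0],
    [0.43,[0,0,0],0],
    [0.43,[0,0,0],0]
  ]
}}

```text
clock: 26.17
tcp_pos: [0.4535, 0.2957, 0.1987]
ee_rot: [0.002, 3.141, 0.0]
contact_force: [-0.5, -0.9, 0.3]
gripper_width: 0.569
gripper_force: 0.0
```

Run:
```python
from h import *
o=env.get_obs(); print(o['tcp_pos'],o['gripper_width'],o['contact_force'],o['ee_rot'])
im,d=snap('wrist','w14'); print(ring('w14',.015,(.466,.275)))
```

```text
[0.45348226 0.29569932 0.19866169] 0.5693403734607766 [-0.45704502 -0.88240256  0.2913739 ] [2.40314409e-03 3.14134240e+00 6.46003262e-05]
(np.float64(0.000668515308729374), (465.33331298828125, 275.0494079589844, 39.83510971069336), ((465.45660400390625, 274.6599426269531), (37.499717712402344, 39.763309478759766), 128.88137817382812))
```

Request:
{"method": "arm_command", "body": {
  "targets": [
    [0.43,[-6,-10.4,0],0],
    [0.43,[-5.9,-10.4,15],0],
    [0.43,[0,0,30],0],
    [0.43,[0,0,30],0],
    [0.43,[0,0,20],0]
  ]
}}

```text
clock: 26.63
tcp_pos: [0.4649, 0.274, 0.1015]
ee_rot: [-0.002, -3.141, 0.002]
contact_force: [-0.3, 0.7, 0.3]
gripper_width: 0.566
gripper_force: 0.0
```

Request:
{"method": "arm_command", "body": {
  "targets": [
    [0.43,[0,0,10],0],
    [0.43,[0,0,6],0],
    [0.43,[0,0,4],0],
    [0.43,[0,0,2],0],
    [0.43,[0,0,0],0]
  ]
}}

```text
clock: 27.05
tcp_pos: [0.4654, 0.2759, 0.0821]
ee_rot: [-0.0, 3.141, 0.001]
contact_force: [-0.5, 0.0, 0.1]
gripper_width: 0.575
gripper_force: 0.0
```

Request:
{"method": "arm_command", "body": {
  "targets": [
    [0.43,[0,0,0],0],
    [0.43,[0,0,0],0],
    [0.43,[0,0,0],0],
    [0.43,[0,0,0],0],
    [0.43,[0,0,0],0]
  ]
}}

```text
clock: 27.47
tcp_pos: [0.4649, 0.2758, 0.0818]
ee_rot: [-0.0, 3.141, 0.001]
contact_force: [0.1, -0.1, 0.4]
gripper_width: 0.574
gripper_force: 0.0
```

Run:
```python
from h import *
o=env.get_obs(); T=o['tcp_pos']; print(T,o['gripper_width'],o['contact_force'],o['ee_rot'])
im,d=snap('wrist','w15')
P=np.array([world('w15',u,v) for u in range(120,440) for v in range(200,400) if d[v,u]>0])
t=P[(abs(P[:,2]-.015)<.003)&(abs(P[:,0]-.4654)<.03)&(abs(P[:,1]-.2748)<.03)]; print('ring top',len(t),t.min(0),t.max(0),(t.min(0)+t.max(0))/2)
for s in(-1,1):
    y=(P[:,1]-T[1])*s; k=P[(y>.0215)&(y<.05)&(P[:,2]>.006)&(abs(P[:,0]-T[0])<.03)]-T; i=np.argsort(k[:,2])[:60]; print(k[i[::10]].round(4).tolist())
```

```text
[0.46494982 0.27581938 0.08178804] 0.573975731873428 [ 0.0949613  -0.0596326   0.43139014] [-2.93695102e-04  3.14122027e+00  5.09740003e-04]
ring top 3215 [0.44490782 0.24493857 0.01200165] [0.48470365 0.30475032 0.01799381] [0.46480574 0.27484444 0.01499773]
[[0.003, -0.0248, -0.0698], [-0.0093, -0.0245, -0.0685], [-0.0087, -0.0244, -0.0676], [0.0074, -0.0246, -0.0668], [0.0005, -0.0246, -0.0658], [-0.0128, -0.0249, -0.0654]]
[[0.0017, 0.0242, -0.0697], [-0.0063, 0.0242, -0.0687], [0.008, 0.0242, -0.0677], [0.0083, 0.0241, -0.0671], [0.0081, 0.024, -0.066], [-0.0129, 0.0296, -0.0653]]
```

Request:
{"method": "arm_command", "body": {
  "targets": [
    [0.43,[0,-1,2],0],
    [0.43,[0,0,2],0],
    [0.43,[0,0,2],0],
    [0.43,[0,0,0],0],
    [0.43,[0,0,0],0]
  ]
}}

```text
clock: 27.93
tcp_pos: [0.4647, 0.2746, 0.0752]
ee_rot: [0.0, -3.141, 0.0]
contact_force: [-0.4, 0.1, 0.0]
gripper_width: 0.573
gripper_force: 0.0
```

Request:
{"method": "arm_command", "body": {
  "targets": [
    [0.75,[0,0,0],0],
    [0.75,[0,0,0],0],
    [0.75,[0,0,0],0],
    [0.75,[0,0,0],0],
    [0.75,[0,0,0],0]
  ]
}}

```text
clock: 28.35
tcp_pos: [0.4649, 0.2747, 0.0758]
ee_rot: [0.0, 3.142, 0.0]
contact_force: [-1.2, -2.0, 5.6]
gripper_width: 0.448
gripper_force: 40.0
```

Request:
{"method": "arm_command", "body": {
  "targets": [
    [0.75,[0,0,-6],0],
    [0.75,[0,0,-20],0],
    [0.75,[0,0,-35],0],
    [0.75,[0,0,-40],0],
    [0.75,[0,0,-30],0]
  ]
}}

```text
clock: 28.77
tcp_pos: [0.4652, 0.2748, 0.2092]
ee_rot: [0.0, 3.14, 0.001]
contact_force: [0.6, 0.3, 1.3]
gripper_width: 0.449
gripper_force: 40.3
```

Run:
```python
from h import *
held('w16')
```

```text
[0.46516192 0.27475115 0.2091865 ] 0.4493421395342037 [0.63398016 0.28782143 1.28910013] [3.26801282e-04 3.14043335e+00 1.20006481e-03]
ring top rel -0.06069615332205924
bore 276.5 281.0 (27.905261993408203, 33.75879669189453) [-0.0008 -0.0003 -0.0607]
low -1 [[0.0084, -0.0051, -0.0752], [-0.0189, -0.0038, -0.0745], [-0.018, -0.007, -0.0738], [0.008, -0.0057, -0.0736], [0.0092, -0.0034, -0.0734]]
low 1 [[0.0063, 0.0069, -0.075], [0.0085, 0.0035, -0.0744], [0.009, 0.004, -0.0742], [-0.0192, 0.0022, -0.0738], [0.0092, 0.0017, -0.0734]]
```

Request:
{"method": "arm_command", "body": {
  "targets": [
    [0.75,[-14.4,-29.1,0],0],
    [0.75,[-14.4,-29.1,0],0],
    [0.75,[-14.4,-29.1,0],0],
    [0.75,[-14.4,-29.1,0],0],
    [0.75,[-14.4,-29.1,0],0]
  ]
}}

```text
clock: 29.23
tcp_pos: [0.5373, 0.1279, 0.2066]
ee_rot: [-0.001, 3.141, 0.0]
contact_force: [1.1, 0.1, -0.4]
gripper_width: 0.451
gripper_force: 40.3
```

Request:
{"method": "arm_command", "body": {
  "targets": [
    [0.75,[-14.4,-29.1,0],0],
    [0.75,[-14.4,-29.1,0],0],
    [0.75,[-14.4,-29.1,0],0],
    [0.75,[0,0,0],0],
    [0.75,[0,0,0],0]
  ]
}}

```text
clock: 29.65
tcp_pos: [0.5805, 0.0393, 0.2063]
ee_rot: [0.007, 3.141, -0.001]
contact_force: [0.1, -0.1, -0.7]
gripper_width: 0.448
gripper_force: 40.3
```

Request:
{"method": "arm_command", "body": {
  "targets": [
    [0.75,[0,0,5],0],
    [0.75,[0,0,8],0],
    [0.75,[0,0,5],0],
    [0.75,[0,0,2],0],
    [0.75,[0,0,0],0]
  ]
}}

```text
clock: 30.07
tcp_pos: [0.5794, 0.0428, 0.1855]
ee_rot: [0.002, -3.14, 0.0]
contact_force: [-0.1, -0.1, -1.2]
gripper_width: 0.444
gripper_force: 40.3
```

Request:
{"method": "arm_command", "body": {
  "targets": [
    [0.75,[0,0,0],0],
    [0.75,[0,0,0],0],
    [0.75,[0,0,0],0],
    [0.75,[0,0,0],0],
    [0.75,[0,0,0],0]
  ]
}}

```text
clock: 30.48
tcp_pos: [0.5802, 0.0419, 0.1867]
ee_rot: [-0.0, 3.141, 0.0]
contact_force: [0.4, 0.5, -1.5]
gripper_width: 0.448
gripper_force: 40.3
```

Underside is at about 0.111 and well aligned. Feeling down.

Request:
{"method": "arm_command", "body": {
  "targets": [
    [0.75,[0,0,2],0],
    [0.75,[0,0,2],0],
    [0.75,[0,0,2],0],
    [0.75,[0,0,1],0],
    [0.75,[0,0,1],0]
  ]
}}

```text
clock: 30.9
tcp_pos: [0.58, 0.0419, 0.1782]
ee_rot: [-0.0, -3.141, 0.0]
contact_force: [-0.1, 0.5, -0.1]
gripper_width: 0.446
gripper_force: 40.3
```

Request:
{"method": "arm_command", "body": {
  "targets": [
    [0.75,[0,0,0.5],0],
    [0.75,[0,0,0.5],0],
    [0.75,[0,0,0.5],0],
    [0.75,[0,0,0.5],0],
    [0.75,[0,0,0.5],0]
  ]
}}

```text
clock: 31.32
tcp_pos: [0.5801, 0.0419, 0.176]
ee_rot: [-0.0, 3.142, 0.0]
contact_force: [0.2, 0.4, -0.9]
gripper_width: 0.448
gripper_force: 40.3
```

Request:
{"method": "arm_command", "body": {
  "targets": [
    [0.75,[0,0,0.5],0],
    [0.75,[0,0,0.5],0],
    [0.75,[0,0,0.5],0],
    [0.75,[0,0,0.5],0],
    [0.75,[0,0,0.5],0]
  ]
}}

```text
clock: 31.73
tcp_pos: [0.5801, 0.0419, 0.1734]
ee_rot: [-0.0, 3.142, 0.0]
contact_force: [-0.4, -0.2, -0.4]
gripper_width: 0.449
gripper_force: 40.3
```

Request:
{"method": "arm_command", "body": {
  "targets": [
    [0.75,[0,0,0.5],0],
    [0.75,[0,0,0.5],0],
    [0.75,[0,0,0.5],0],
    [0.75,[0,0,0.5],0],
    [0.75,[0,0,0.5],0]
  ]
}}

```text
clock: 32.15
tcp_pos: [0.5801, 0.0419, 0.1709]
ee_rot: [0.0, -3.142, -0.0]
contact_force: [-0.1, -0.3, -0.4]
gripper_width: 0.445
gripper_force: 40.3
```

Request:
{"method": "arm_command", "body": {
  "targets": [
    [0.75,[0,0,1],0],
    [0.75,[0,0,2],0],
    [0.75,[0,0,2],0],
    [0.75,[0,0,2],0],
    [0.75,[0,0,2],0]
  ]
}}

```text
clock: 32.57
tcp_pos: [0.58, 0.0419, 0.1617]
ee_rot: [0.0, -3.141, 0.0]
contact_force: [0.9, -0.3, -1.0]
gripper_width: 0.448
gripper_force: 40.3
```

Request:
{"method": "arm_command", "body": {
  "targets": [
    [0.75,[0,0,2],0],
    [0.75,[0,0,2],0],
    [0.75,[0,0,2],0],
    [0.75,[0,0,1],0],
    [0.75,[0,0,1],0]
  ]
}}

```text
clock: 32.98
tcp_pos: [0.58, 0.0419, 0.1538]
ee_rot: [0.0, -3.141, -0.0]
contact_force: [-0.5, 0.6, -0.8]
gripper_width: 0.442
gripper_force: 40.3
```

Request:
{"method": "arm_command", "body": {
  "targets": [
    [0.75,[0,0,0.5],0],
    [0.75,[0,0,0.5],0],
    [0.75,[0,0,0.5],0],
    [0.75,[0,0,0.5],0],
    [0.75,[0,0,0],0]
  ]
}}

```text
clock: 33.4
tcp_pos: [0.5801, 0.0419, 0.1519]
ee_rot: [0.0, -3.142, -0.0]
contact_force: [0.5, 0.5, -0.7]
gripper_width: 0.445
gripper_force: 40.3
```

Request:
{"method": "arm_command", "body": {
  "targets": [
    [0.75,[0,0,0.4],0],
    [0.75,[0,0,0.4],0],
    [0.75,[0,0,0.3],0],
    [0.75,[0,0,0],0],
    [0.75,[0,0,0],0]
  ]
}}

```text
clock: 33.82
tcp_pos: [0.5801, 0.0419, 0.1509]
ee_rot: [-0.0, 3.142, 0.0]
contact_force: [0.5, 0.3, -0.4]
gripper_width: 0.449
gripper_force: 40.4
```

Request:
{"method": "arm_command", "body": {
  "targets": [
    [0.75,[0,0,0.2],0],
    [0.75,[0,0,0.2],0],
    [0.75,[0,0,0],0],
    [0.75,[0,0,0],0],
    [0.75,[0,0,0],0]
  ]
}}

```text
clock: 34.23
tcp_pos: [0.5801, 0.0419, 0.1506]
ee_rot: [-0.0, 3.141, 0.0]
contact_force: [-0.1, -0.6, 1.8]
gripper_width: 0.443
gripper_force: 40.5
```

Request:
{"method": "arm_command", "body": {
  "targets": [
    [0.75,[0,0,0.2],0],
    [0.75,[0,0,0],0],
    [0.4,[0,0,0],0],
    [0.4,[0,0,0],0],
    [0.4,[0,0,0],0]
  ]
}}

```text
clock: 34.65
tcp_pos: [0.5801, 0.0419, 0.1502]
ee_rot: [0.0, -3.142, -0.0]
contact_force: [0.3, -0.8, 0.4]
gripper_width: 0.602
gripper_force: 0.0
```

Request:
{"method": "arm_command", "body": {
  "targets": [
    [0.35,[0,0,0],0],
    [0.35,[0,0,0],0],
    [0.35,[0,0,-3],0],
    [0.35,[0,0,-10],0],
    [0.35,[0,0,-20],0]
  ]
}}

```text
clock: 35.07
tcp_pos: [0.5789, 0.0418, 0.1823]
ee_rot: [0.0, -3.138, 0.001]
contact_force: [-0.7, 0.4, 0.4]
gripper_width: 0.65
gripper_force: 0.0
```

Request:
{"method": "arm_command", "body": {
  "targets": [
    [0.35,[0,0,-25],0],
    [0.35,[0,0,-25],0],
    [0.35,[0,0,-15],0],
    [0.35,[0,0,0],0],
    [0.35,[0,0,0],0]
  ]
}}

```text
clock: 35.48
tcp_pos: [0.5805, 0.0419, 0.2499]
ee_rot: [-0.0, 3.139, 0.001]
contact_force: [-0.2, 0.3, 0.0]
gripper_width: 0.653
gripper_force: 0.0
```

Run:
```python
from h import *
o=env.get_obs();print(o['tcp_pos'],o['gripper_width'],o['contact_force']); flat('w17',.080,.1,.011,.018)
im,_=snap('scene','s2'); a=cv2.resize(im[120:330,60:440,::-1],None,fx=2,fy=2); cv2.imwrite('pics/s2c.png',a[:, :790])
```

```text
[0.58052583 0.04193592 0.24992442] 0.6525366306933688 [-0.17125921  0.26675595  0.02096564]
93 [ 0.0009 -0.0009  0.0902] 0.0006202535550711131
```

View pics/s2c.png

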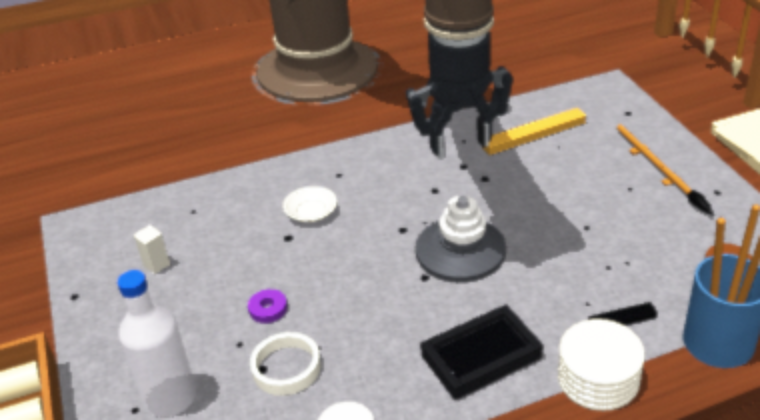

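The stack stands flat on the base at crop (463,222), with the small's top face at 0.0902. The gripper is clear and nothing else has moved, so I'm handing in.

```bash
python3 -c "
from cell import env
print(env.hand_in())"
```

```text
the job is handed in; nothing more can be done
None
```

All three spacers (large, medium, small) are threaded onto the spindle in order, each measured flat and home, the other things were left alone, and the job was handed in at about 36 s.

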